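# Serve the walnut from the rocker-gate nut dispenser

### The job

With the fingertips only and without picking anything up, push the catch tray of the nut dispenser fully across, to its end stop, under the chute that holds the large walnut. Then press down the paddle behind that same chute so that the lever rocks, its gate lifts and the walnut rolls into the tray, and let the lever come back up. Use moderate force, do not touch the nuts or the gates, leave the other lever with the small hazelnut's chute alone, and do not disturb the lemon, the garlic and the spice jar.

Things in the scene. Friction and masses are not known exactly. Their poses are not given: they have to be found in the camera images.
- dispenser: wooden nut dispenser, fixed; two open sloping chutes side by side (44 mm wide inside) run down to its front. Origin on the table; x to its back, y to its left, z up. Base board x -160 to +75, y -100 to +100 mm, top at 8 mm. Chute centre lines at y +45 (left) and -45 mm (right), front lip at x -72, z 60 mm. Fixed parts up to 128 mm high (at x +15 mm), rising lever arms up to 155 mm
- tray_slide (a joint): position of the catch tray along the dispenser's y axis, in m: 0 in the middle, +0.045 at the left end stop (under the left chute), -0.045 at the right end stop. Starts near the middle; sliding takes about 1.2 N and it stays where it is left
- tray: open wooden catch tray, 80 (x) by 74 mm (y), 4 mm walls: sides and front 34 mm high, back 20 mm. It can only slide along dispenser y. Origin at the middle of its underside, 12 mm above the table, at dispenser x -106 mm. Beside it the board is free but for rails 13 mm high at x -154 and -58 mm and stop pins 20 mm high at x -154, y +-90 mm
- walnut_center (a point): centre of the walnut, a hard round brown nut 36 mm across, which waits behind the gate of one of the two chutes (either one)
- hazelnut_center (a point): centre of the hazelnut, a hard round brown nut 20 mm across, in the other chute
- left_lever (a joint): rocking lever of the left chute: 0 at rest (gate shut), up to 0.50 rad as its paddle goes down and its gate rises; from about 0.42 rad the walnut passes freely under the gate. A light spring returns it when let go; fully down takes about 4 N at the paddle. It turns about a level pin along dispenser y, at dispenser x +15, y +80, z 115 mm
- left_paddle (a point): flat wooden finger plate 36 x 34 x 5 mm on the back end of the left lever, behind and outboard of the left chute (dispenser x +93, y +80 mm at rest). Point at the centre of its top face, 125 mm above the table at rest; goes down about 34 mm, and about 3 mm toward the front, for 0.44 rad
- left_gate (a point): upright steel plate 58 mm wide, 24 mm high, 4 mm thick across the front of the left chute, on the front end of the left lever; point at the lower edge over the chute centre line, 5 mm above the chute floor when shut. It swings up and forward as the paddle goes down. Not to be touched
- right_lever (a joint): rocking lever of the right chute: 0 at rest (gate shut), up to 0.50 rad as its paddle goes down and its gate rises; from about 0.42 rad the walnut passes freely under the gate. A light spring returns it when let go; fully down takes about 4 N at the paddle. It turns about a level pin along dispenser y, at dispenser x +15, y -80, z 115 mm
- right_paddle (a point): flat wooden finger plate 36 x 34 x 5 mm on the back end of the right lever, behind and outboard of the right chute (dispenser x +93, y -80 mm at rest). Point at the centre of its top face, 125 mm above the table at rest; goes down about 34 mm, and about 3 mm toward the front, for 0.44 rad
- right_gate (a point): upright steel plate 58 mm wide, 24 mm high, 4 mm thick across the front of the right chute, on the front end of the right lever; point at the lower edge over the chute centre line, 5 mm above the chute floor when shut. It swings up and forward as the paddle goes down. Not to be touched
- lemon: lemon, 71 x 53 x 51 mm, loose, stands to the left of the dispenser; origin under its centre
- garlic: garlic bulb, 56 mm, loose, to the right of the dispenser; origin under its centre
- spice_jar: spice jar, 47 mm across, 98 mm high, loose, behind the dispenser; origin under its centre
- walnut: the walnut itself; origin at the bottom of the nut as it started (it turns with the nut, so use the centre)
- hazelnut: the hazelnut itself; origin as for the walnut
- left_rocker: the whole left lever, steel bar 142 mm long with the gate in front and the paddle behind; origin on its pin
- right_rocker: the whole right lever, steel bar 142 mm long with the gate in front and the paddle behind; origin on its pin

How it is judged:
On the way, in this order (a step that is already met when the one before it is completed fails the run):
1. the tray is fully home under the walnut's chute, with the walnut still waiting in the chute (((y of hazelnut_center in the frame of dispenser between -0.067 and -0.023 m and value of joint tray_slide above 0.038 m) or (y of hazelnut_center in the frame of dispenser between 0.023 and 0.067 m and value of joint tray_slide below -0.038 m)) and x of walnut_center in the frame of dispenser above -0.06 m and height (world z) of walnut_center above 0.07 m), for 0.2 s.
2. the lever of the walnut's chute is pressed down, its gate lifted (((y of hazelnut_center in the frame of dispenser between -0.067 and -0.023 m and value of joint tray_slide above 0.038 m) or (y of hazelnut_center in the frame of dispenser between 0.023 and 0.067 m and value of joint tray_slide below -0.038 m)) and ((y of hazelnut_center in the frame of dispenser between -0.067 and -0.023 m and value of joint left_lever above 0.3 rad) or (y of hazelnut_center in the frame of dispenser between 0.023 and 0.067 m and value of joint right_lever above 0.3 rad))), for 0.2 s.
At the end, for the whole second after the job is handed in: the walnut lies at rest on the floor of the tray (below 0.03 m/s), the tray is within 7 mm of its end stop under the walnut's chute, the hazelnut is still in its own chute behind its gate, and both levers are back up (below 0.05 rad) (((y of hazelnut_center in the frame of dispenser between -0.067 and -0.023 m and value of joint tray_slide above 0.038 m) or (y of hazelnut_center in the frame of dispenser between 0.023 and 0.067 m and value of joint tray_slide below -0.038 m)) and x of walnut_center in the frame of tray between -0.038 and 0.038 m and y of walnut_center in the frame of tray between -0.036 and 0.036 m and z of walnut_center in the frame of tray between 0.015 and 0.03 m and (y of hazelnut_center in the frame of dispenser between 0.023 and 0.067 m or y of hazelnut_center in the frame of dispenser between -0.067 and -0.023 m) and x of hazelnut_center in the frame of dispenser above -0.062 m and height (world z) of hazelnut_center above 0.06 m and value of joint each of left_lever, right_lever below 0.05 rad and linear speed of walnut below 0.03 m/s); the robot touches nothing.
It fails at once if a finger touches a nut, or a nut is lifted above its chute (height (world z) of any of walnut_center, hazelnut_center above 0.125 m or contact force between the fingers and walnut above 0.3 N or contact force between the fingers and hazelnut above 0.3 N).
It fails at once if a gate is touched by the fingers instead of being lifted by its paddle (contact force between the fingers and left_rocker_c2 above 0.5 N or contact force between the fingers and left_rocker_c3 above 0.5 N or contact force between the fingers and right_rocker_c2 above 0.5 N or contact force between the fingers and right_rocker_c3 above 0.5 N).
It fails at once if the lever of the hazelnut's chute is pressed ((y of hazelnut_center in the frame of dispenser between 0.023 and 0.067 m and value of joint left_lever above 0.12 rad) or (y of hazelnut_center in the frame of dispenser between -0.067 and -0.023 m and value of joint right_lever above 0.12 rad)).
It fails at once if the tray or a paddle is forced or squeezed hard (over 60 N) (contact force between the fingers and tray above 60 N or contact force between the fingers and left_rocker above 60 N or contact force between the fingers and right_rocker above 60 N).
It fails at once if a bystander (lemon, garlic bulb, spice jar) is moved more than 20 mm or lifted (distance of any of lemon, garlic, spice_jar from where it was at the start of the episode above 0.02 m).
It also fails if it takes over 51 s, if anything falls off the work surface, if the arm or the gripper's body presses on something with over 40 N, if the wrist force passes 120 N, or if a joint passes its speed limit or range.

### The arm

A 6-joint arm with a two-finger parallel gripper is mounted at the origin on a cart in front of the work surface, level with it; the furniture and walls round the work are solid. World frame = base frame: x ahead of the robot, y to its left, z up, the work surface at z = 0. Lengths are in m, angles in rad, forces in N, time in s.
With the tool pointing down it reaches from about 0.35 to 0.875 m from the base axis. Payload 4.2 kg.
Tool frame: the origin (TCP) lies midway between the tips of the shut fingers; the grasp point (between the pads) lies 19 mm behind it; z points along the fingers, y is the line along which they close (so a half turn about z gives the same grasp; the last joint's range is limited). The gripper opens to 85 mm and grips with 20 to 120 N. Pads are 22 mm wide; open, the fingers measure 114 mm over their backs; the gripper's body (76 mm by 85 mm) begins 54 mm behind the grasp point. The pads swing forward as they close: fully open they stand 13 mm farther back than shut.
Start: joints at [1.585, 0.385, 0.008, 0, -1.194, -0.259], TCP at [0.151, 0.606, 0.231] pointing down, gripper open.
Joint ranges: [-3.14, 3.14], [-1.21, 2.06], [-1.07, 1.41], [-3.16, 2.05], [-2.99, -0.16], [-3.1, 3.1]. Speed limits (rad/s): [2.79, 2.79, 3.14, 3.14, 3.14, 3.14].

### API

Orientations are given as a unit quaternion [x, y, z, w].
In Python, from rig import state, imaging, sign_off, models gives the robot as it stands.
- The arm moves only by the tool servo_tool, never from a script. Its arguments are lists of equal length, an entry for each row: "linear": the shift along the tool's x, y, z normalised to -1 to 1, where 1 is 0.15 m, a list of three; "twist": the turn about the tool's z normalised to -1 to 1, where 1 is pi rad; "gripper": the closure, from -1 (fully open) to 1 (shut). A call has 1 to 8 rows; each row is the pose to reach, as a shift and turn from the pose commanded when the call began, along the tool's axes at that moment, turning the shorter way round; what a row does not reach only later rows make up. A row lasts 1/8 s, in which the tool goes at most 62.5 mm and 10.7 degrees, less where a joint would pass 70% of its speed; a pose out of reach is approached as far as the arm can. A call with a number of a shift or a turn outside -1 to 1 is refused whole. A call with a gripper value outside its range is refused whole. The fingers move at their own pace and stop on an object; "newtons" is the grip in N (left out, the last holds). Time passes only in rows, so rows that repeat a pose let the fingers close. It gives the time, the measured TCP pose, the force, the opening and the grip force at its end, in the units of the state.
- state(): the state, without advancing time (a new reading comes with each control period).
- imaging.read_camera(name): name is "scene" or "top"; returns the picture (400x640x3 uint8, red, green, blue); there is no depth.
- imaging.calibration(name): a dict with "K" (3x3 intrinsics, pixels), "R" (3x3) and "t" (3): a world point X has camera coordinates R X + t. Camera axes: x right, y down, z forward; pixel columns grow to the right and rows downward; lengths in m; the calibration is good to about 2 mm. A picture is of the moment at which its call begins. calibration takes no time and is no camera call.
- sign_off(): hands the job in; it is judged then, once.
Trained networks look in the newest picture that a camera, given by its name, has taken for a name from the list of things; names that differ only in an ending like _2 or _b are one class to them, and where a whole thing is asked for, a point or a joint stands for the part that bears it (a point fixed in the world has none). Each returns a list of dicts, best first, with "score" (0 to 1); they miss things now and then, are a little off and sometimes report something else, mostly with a low value. They report only what shows in the picture. A call takes as long as a camera call.
- models.find_in(query, camera): "box" ([centre column, centre row, width, height] in pixels, round what is visible of it).
- models.regions_of(query, camera): "region" (400x640 bool, what is visible of it) and "box" ([centre column, centre row, width, height] in pixels, round what is visible of it).
The state is a dict: "t": time; "joint_pos": joint angles; "qvel": joint speeds; "joint_efforts": joint torques, N m; "tcp_pos": TCP position; "ee_rot": TCP orientation; "wrist_force": force on the tool from outside, world axes, zero at the start; "torque": the same for the moment, N m; "opening": finger opening in m; "grip_force": force on a finger pad.
Only numpy, scipy, OpenCV 4.12 (cv2) and the standard library are available. Lean on these libraries where they do the work, as an engineer would, in place of code of your own. Each camera call takes 0.05 s, during which the arm holds its last target. There are 200 camera calls.

## Working session

There is one attempt and no reset: what is moved stays moved. The work goes in short steps, Python scripts to look and compute and a tool call to move; the robot and the scene stay as the last step left them, time stands still between calls to the robot, and variables do not carry over. Pictures are saved under pics/ and viewed, at most 10 in all, crops included, and the job is handed in when it is done.

Besides the shell and the picture viewer there is one more tool, called after "Emit:" as name(argument=value, ...) on one line, values as JSON. servo_tool: Moves the arm, as the interface text tells. Scaled input: -1 to 1 covers 0.15 m each way for a shift and pi rad each way for a turn. Its arguments: {"type":"object","properties":{"linear":{"type":"array"},"twist":{"type":"array"},"gripper":{"type":"array"},"newtons":{"type":"number"}},"required":["linear","twist","gripper"]}

```bash
mkdir -p pics; python3 - <<'E'
from rig import state, imaging, models
import cv2,numpy as np
s=state(); print(s['t'],s['tcp_pos'],s['ee_rot'],s['opening'])
for c in ['top','scene']:
    im=imaging.read_camera(c); cv2.imwrite(f'pics/{c}0.png',im[:,:,::-1])
    k=imaging.calibration(c); print(c,k['K'].round(1).tolist(),k['R'].round(3).tolist(),k['t'].round(3).tolist())
    for q in ['dispenser','tray','walnut','hazelnut','left_paddle','right_paddle','lemon','garlic','spice_jar']:
        print(q,[(round(d['score'],2),np.round(d['box']).tolist()) for d in models.find_in(q,c)[:2]])
E
```

```text
0.0 [0.15131868 0.60580232 0.23022606] [ 9.92507273e-01 -1.22180631e-01 -6.92205050e-05  1.09569871e-03] 0.08546027366120063
top [[444.4, 0.0, 327.9], [0.0, 444.4, 200.5], [0.0, 0.0, 1.0]] [[0.003, -1.0, -0.016], [-0.999, -0.002, -0.052], [0.052, 0.016, -0.999]] [0.013, 0.61, 0.94]
dispenser [(0.57, [321.0, 242.0, 129.0, 154.0])]
tray [(0.93, [342.0, 285.0, 41.0, 47.0])]
walnut [(0.76, [307.0, 262.0, 16.0, 26.0])]
hazelnut []
left_paddle [(0.7, [289.0, 238.0, 58.0, 85.0])]
right_paddle [(0.83, [359.0, 216.0, 30.0, 92.0])]
lemon [(0.86, [230.0, 231.0, 32.0, 26.0])]
garlic [(0.74, [308.0, 262.0, 17.0, 23.0]), (0.69, [405.0, 186.0, 25.0, 29.0])]
spice_jar [(0.81, [284.0, 156.0, 26.0, 26.0]), (0.26, [309.0, 260.0, 18.0, 25.0])]
scene [[466.4, 0.0, 324.8], [0.0, 466.4, 210.6], [0.0, 0.0, 1.0]] [[0.812, -0.583, -0.005], [-0.407, -0.561, -0.721], [0.417, 0.588, -0.693]] [-0.509, 0.34, 0.861]
dispenser [(0.8, [281.0, 251.0, 140.0, 152.0])]
tray [(0.96, [256.0, 281.0, 52.0, 47.0]), (0.74, [268.0, 214.0, 57.0, 75.0])]
walnut [(0.73, [257.0, 232.0, 18.0, 14.0]), (0.18, [268.0, 212.0, 59.0, 68.0])]
hazelnut [(0.63, [287.0, 254.0, -0.0, 3.0])]
left_paddle [(0.67, [267.0, 213.0, 56.0, 68.0])]
right_paddle [(0.7, [312.0, 240.0, 73.0, 68.0]), (0.62, [371.0, 276.0, 32.0, 21.0])]
lemon [(0.79, [248.0, 200.0, 25.0, 19.0])]
garlic [(0.57, [372.0, 278.0, 32.0, 20.0])]
spice_jar [(0.66, [324.0, 197.0, 18.0, 40.0])]
```

```bash
python3 - <<'E'
import cv2,numpy as np
t=cv2.imread('pics/top0.png')[130:330,200:440]; s=cv2.imread('pics/scene0.png')[160:340,190:410]
cv2.imwrite('pics/topc.png',cv2.resize(t,None,fx=3,fy=3,interpolation=2)); cv2.imwrite('pics/scenec.png',cv2.resize(s,None,fx=3,fy=3,interpolation=2))
E
```

```text
(no output)
```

View pics/topc.png

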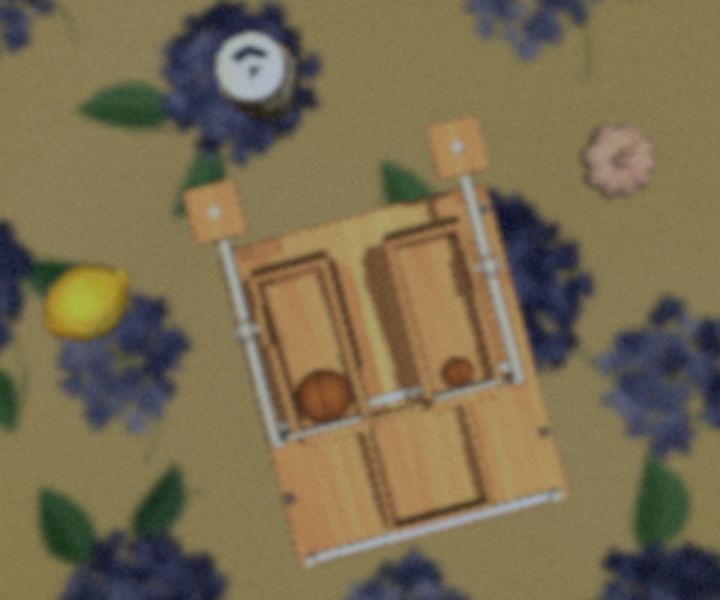

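View pics/scenec.png

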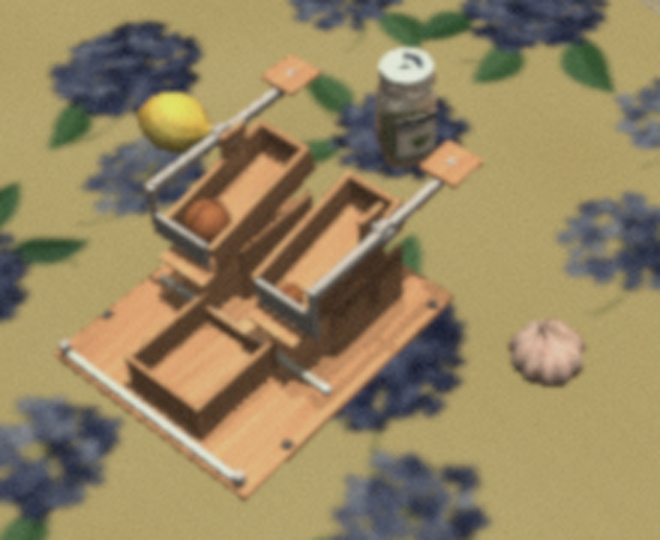

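The walnut is in the left chute (top crop 323,397) and the hazelnut in the right (457,372). The tray is near the middle, the lemon is on the left, the garlic on the right, and the jar sits behind. Next I fit the dispenser pose.

```bash
cat > h.py <<'E'
from rig import state, imaging, models
import numpy as np
from scipy.optimize import least_squares
from scipy.spatial.transform import Rotation as Ro
C={c:imaging.calibration(c) for c in('top','scene')}
def proj(c,X):
    k=C[c]; p=(np.asarray(X)@k['R'].T+k['t'])@k['K'].T; return p[:,:2]/p[:,2:]
def unproj(c,uv,z):
    k=C[c]; d=k['R'].T@np.linalg.inv(k['K'])@[*uv,1]; o=-k['R'].T@k['t']; return o+d*(z-o[2])/d[2]
def wor(p,L):
    c,s=np.cos(p[2]),np.sin(p[2]); L=np.asarray(L,float)
    return np.c_[p[0]+c*L[:,0]-s*L[:,1],p[1]+s*L[:,0]+c*L[:,1],L[:,2]]
E
cat > fit.py <<'E'
from h import *
top={(213,212):(93,80,125),(457,147):(93,-80,125),(247,330):(15,80,117),(487,266):(15,-80,117),(305,567):(-160,100,8),(566,495):(-160,-100,8)}
sc={(291,72):(93,80,125),(451,160):(93,-80,125),(60,352):(-160,100,8),(244,498):(-160,-100,8)}
D=[]
for c,d,o in(('top',top,(200,130)),('scene',sc,(190,160))):
    D.append((c,np.array(list(d))/3+o,np.array(list(d.values()))/1e3))
f=lambda p:np.concatenate([(proj(c,wor(p,L))-u).ravel() for c,u,L in D])
r=least_squares(f,[.4,0,.2]); print(r.x.round(4),r.fun.reshape(-1,2).round(1).tolist())
p=r.x; np.save('pose.npy',p)
for n,u,z in(('traycorner FL',(397,523),.046),('FR',(484,498),.046),('walnut',(323,397),.085),('lemon',(88,302),.026),('garlic',(618,160),.02),('jar',(250,68),.098)):
    X=unproj('top',np.array(u)/3+(200,130),z); c,s=np.cos(p[2]),np.sin(p[2]); d=X[:2]-p[:2]
    print(n,X.round(3),'disp',(c*d[0]+s*d[1]).round(3),(c*d[1]-s*d[0]).round(3))
q=state()['ee_rot']; print('toolR',Ro.from_quat(q).as_matrix().round(3).tolist())
L=[(-.122,-.085,.15),(-.122,-.065,.028),(-.122,.008,.028),(.093,.08,.15),(.093,.08,.092)]
print(wor(p,L).round(4).tolist())
E
python3 fit.py
```

```text
[0.5353 0.0188 0.2673] [[0.3, -0.2], [-0.1, -0.5], [-0.1, -0.1], [0.5, -0.6], [-1.5, 0.6], [1.7, 0.2], [-0.0, -0.3], [0.5, 0.0], [-2.5, -0.3], [0.8, -0.3]]
traycorner FL [0.394 0.004 0.046] disp -0.14 0.023
FR [ 0.411 -0.056  0.046] disp -0.139 -0.039
walnut [0.483 0.053 0.085] disp -0.041 0.047
lemon [0.544 0.224 0.026] disp 0.063 0.195
garlic [ 0.647 -0.153  0.02 ] disp 0.062 -0.195
jar [0.7   0.101 0.098] disp 0.181 0.036
toolR [[0.97, -0.242, 0.0], [-0.242, -0.97, -0.0], [0.0, 0.0, -1.0]]
[[0.4401, -0.0954, 0.15], [0.4348, -0.0761, 0.028], [0.4155, -0.0057, 0.028], [0.6039, 0.1205, 0.15], [0.6039, 0.1205, 0.092]]
```

Emit:
servo_tool(linear=[[0.15, 0.2, 0], [0.3, 0.4, 0], [0.45, 0.6, 0], [0.6, 0.8, 0], [0.6, 0.8, 0]], twist=[0, 0, 0, 0, 0], gripper=[1, 1, 1, 1, 1], newtons=30)

```text
t: 1.62
tcp_pos: [0.2103, 0.4662, 0.2319]
ee_rot: [0.992, -0.123, -0.0, -0.0]
wrist_force: [0.6, 0.9, -0.1]
opening: 0.0
grip_force: 0.0
```

Emit:
servo_tool(linear=[[0.15, 0.2, 0], [0.3, 0.4, 0], [0.45, 0.6, 0], [0.6, 0.8, 0], [0.6, 0.8, 0]], twist=[0, 0, 0, 0, 0], gripper=[1, 1, 1, 1, 1])

```text
t: 2.25
tcp_pos: [0.2683, 0.3289, 0.2317]
ee_rot: [0.992, -0.123, 0.0, -0.0]
wrist_force: [-0.8, -0.1, 0.8]
opening: 0.0
grip_force: 0.0
```

Emit:
servo_tool(linear=[[0.15, 0.2, 0], [0.3, 0.4, 0], [0.45, 0.6, 0], [0.6, 0.8, 0], [0.6, 0.8, 0]], twist=[0, 0, 0, 0, 0], gripper=[1, 1, 1, 1, 1])

```text
t: 2.88
tcp_pos: [0.3268, 0.1912, 0.2315]
ee_rot: [0.992, -0.123, 0.0, -0.0]
wrist_force: [-0.4, 0.5, 0.4]
opening: 0.0001
grip_force: 0.0
```

Emit:
servo_tool(linear=[[0.15, 0.2, 0], [0.3, 0.4, 0], [0.45, 0.6, 0], [0.6, 0.8, 0], [0.6, 0.8, 0]], twist=[0, 0, 0, 0, 0], gripper=[1, 1, 1, 1, 1])

```text
t: 3.5
tcp_pos: [0.3856, 0.0532, 0.2313]
ee_rot: [0.992, -0.123, 0.0, 0.0]
wrist_force: [-0.1, 0.1, -0.8]
opening: 0.0004
grip_force: 0.0
```

Emit:
servo_tool(linear=[[0.15, 0.22, 0], [0.3, 0.44, 0], [0.45, 0.66, 0], [0.59, 0.88, 0], [0.59, 0.88, 0], [0.59, 0.88, 0]], twist=[-0.04, -0.08, -0.12, -0.163, -0.163, -0.163], gripper=[1, 1, 1, 1, 1, 1])

```text
t: 4.25
tcp_pos: [0.4386, -0.0949, 0.2311]
ee_rot: [0.991, 0.133, -0.0, -0.0]
wrist_force: [0.0, 0.3, -0.1]
opening: 0.0002
grip_force: 0.0
```

```bash
cat > loc.py <<'E'
from h import *
p=np.load('pose.npy'); s=state(); c,n=np.cos(p[2]),np.sin(p[2]); d=s['tcp_pos'][:2]-p[:2]
R=Ro.from_quat(s['ee_rot']).as_matrix()
print('t',s['t'],'disp',(c*d[0]+n*d[1]).round(4),(c*d[1]-n*d[0]).round(4),s['tcp_pos'][2].round(4),'tool x yaw',np.arctan2(R[1,0],R[0,0]).round(3),'F',np.round(s['wrist_force'],1))
E
python3 loc.py
```

```text
t 4.25 disp -0.1233 -0.0842 0.2311 tool x yaw 0.268 F [ 0.   0.3 -0.1]
```

Emit:
servo_tool(linear=[[0, 0, 0.25], [0, 0, 0.5], [0, 0, 0.75], [0, 0, 0.95], [0, 0, 0.95]], twist=[0, 0, 0, 0, 0], gripper=[1, 1, 1, 1, 1])

```text
t: 4.88
tcp_pos: [0.4368, -0.0949, 0.0874]
ee_rot: [0.991, 0.134, -0.002, -0.0]
wrist_force: [0.8, -0.3, 0.2]
opening: -0.0002
grip_force: 0.0
```

Emit:
servo_tool(linear=[[0, 0, 0.1], [0, 0, 0.2], [0, 0, 0.3], [0, 0, 0.38], [0, 0, 0.38]], twist=[0, 0, 0, 0, 0], gripper=[1, 1, 1, 1, 1])

```text
t: 5.5
tcp_pos: [0.4385, -0.0957, 0.032]
ee_rot: [0.991, 0.134, -0.0, 0.0]
wrist_force: [0.3, -0.4, -0.5]
opening: -0.0001
grip_force: 0.0
```

Emit:
servo_tool(linear=[[0, -0.06, 0], [0, -0.12, 0], [0, -0.18, 0], [0, -0.22, 0], [0, -0.26, 0], [0, -0.3, 0], [0, -0.3, 0]], twist=[0, 0, 0, 0, 0, 0, 0], gripper=[1, 1, 1, 1, 1, 1, 1])

```text
t: 6.38
tcp_pos: [0.4261, -0.0524, 0.0317]
ee_rot: [0.991, 0.133, -0.0, -0.0]
wrist_force: [0.4, -0.3, 0.0]
opening: -0.0001
grip_force: 0.0
```

```bash
python3 loc.py
```

```text
t 6.375 disp -0.1241 -0.0398 0.0317 tool x yaw 0.268 F [ 0.4 -0.3  0. ]
```

Emit:
servo_tool(linear=[[0, -0.04, 0], [0, -0.08, 0], [0, -0.12, 0], [0, -0.16, 0], [0, -0.18, 0], [0, -0.2, 0], [0, -0.2, 0]], twist=[0, 0, 0, 0, 0, 0, 0], gripper=[1, 1, 1, 1, 1, 1, 1])

```text
t: 7.25
tcp_pos: [0.4184, -0.0235, 0.0318]
ee_rot: [0.991, 0.133, 0.0, -0.0]
wrist_force: [-0.2, -0.4, 0.6]
opening: 0.0002
grip_force: 0.0
```

```bash
python3 loc.py; python3 - <<'E'
from rig import imaging
import cv2
im=imaging.read_camera('scene')[160:340,190:410,::-1]
cv2.imwrite('pics/s1.png',cv2.resize(im,None,fx=3,fy=3,interpolation=2))
E
```

```text
t 7.25 disp -0.1239 -0.0099 0.0318 tool x yaw 0.268 F [-0.2 -0.4  0.6]
```

View pics/s1.png

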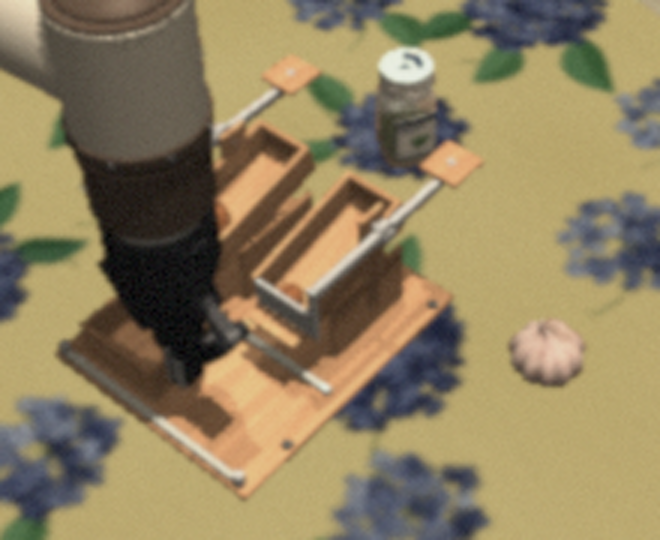

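The tray has moved left ahead of the fingers (about 95,330 in the crop). I keep pushing gently until the end stop shows as a force.

Emit:
servo_tool(linear=[[0, -0.01, 0], [0, -0.02, 0], [0, -0.03, 0], [0, -0.03, 0]], twist=[0, 0, 0, 0], gripper=[1, 1, 1, 1])

```text
t: 7.8
tcp_pos: [0.4173, -0.0193, 0.0318]
ee_rot: [0.991, 0.133, 0.0, -0.0]
wrist_force: [-0.6, -0.1, -0.1]
opening: 0.0001
grip_force: 0.2
```

Emit:
servo_tool(linear=[[0, -0.01, 0], [0, -0.02, 0], [0, -0.02, 0]], twist=[0, 0, 0], gripper=[1, 1, 1])

```text
t: 8.18
tcp_pos: [0.4168, -0.0177, 0.0319]
ee_rot: [0.991, 0.134, -0.0, 0.001]
wrist_force: [4.1, -11.8, -0.7]
opening: -0.0001
grip_force: 6.1
```

Emit:
servo_tool(linear=[[0, 0.1, 0], [0, 0.2, 0], [0, 0.2, -0.25], [0, 0.2, -0.5], [0, 0.2, -0.75], [0, 0.2, -1], [0, 0.2, -1]], twist=[0, 0, 0, 0, 0, 0, 0], gripper=[1, 1, 1, 1, 1, 1, 1])

```text
t: 9.05
tcp_pos: [0.4261, -0.0449, 0.1846]
ee_rot: [0.991, 0.133, 0.004, -0.0]
wrist_force: [-0.6, -0.4, -0.5]
opening: 0.0001
grip_force: 0.0
```

Emit:
servo_tool(linear=[[0, 0, -0.15], [0, 0, -0.3], [0.2, -0.15, -0.3], [0.4, -0.3, -0.3], [0.6, -0.4, -0.3], [0.8, -0.5, -0.3], [1, -0.5, -0.3], [1, -0.5, -0.3]], twist=[0, 0, 0, 0, 0, 0, 0, 0], gripper=[1, 1, 1, 1, 1, 1, 1, 1])

```text
t: 10.05
tcp_pos: [0.5498, 0.0672, 0.2246]
ee_rot: [0.991, 0.133, -0.002, 0.0]
wrist_force: [0.6, -0.3, 0.8]
opening: 0.0001
grip_force: 0.0
```

```bash
python3 loc.py; python3 - <<'E'
from rig import imaging
import cv2
im=imaging.read_camera('scene')[160:340,190:410,::-1]
cv2.imwrite('pics/s2.png',cv2.resize(im,None,fx=3,fy=3,interpolation=2))
E
```

```text
t 10.05 disp 0.0268 0.0428 0.2246 tool x yaw 0.267 F [ 0.6 -0.3  0.8]
```

View pics/s2.png

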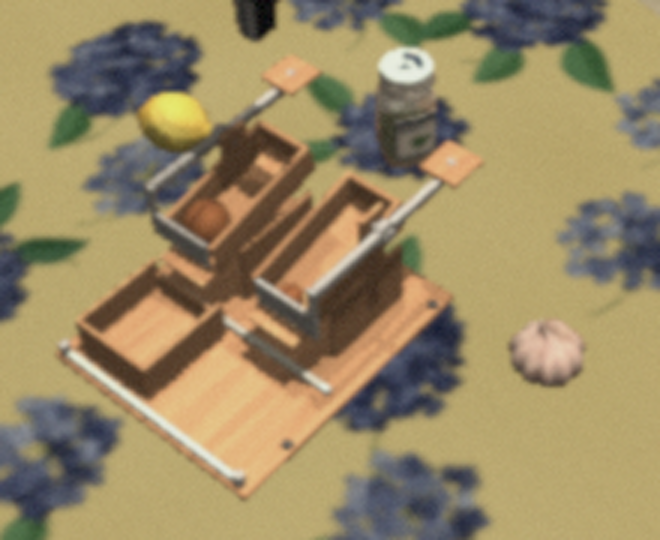

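Emit:
servo_tool(linear=[[0.15, -0.08, 0], [0.3, -0.16, 0], [0.45, -0.25, 0], [0.45, -0.25, 0.15], [0.45, -0.25, 0.3], [0.45, -0.25, 0.45], [0.45, -0.25, 0.55], [0.45, -0.25, 0.55]], twist=[0, 0, 0, 0, 0, 0, 0, 0], gripper=[1, 1, 1, 1, 1, 1, 1, 1])

```text
t: 11.1
tcp_pos: [0.6033, 0.1199, 0.1431]
ee_rot: [0.991, 0.133, -0.002, 0.0]
wrist_force: [0.7, 0.0, -0.3]
opening: -0.0002
grip_force: 0.0
```

```bash
python3 loc.py; python3 - <<'E'
from h import *
import cv2
p=np.load('pose.npy')
for u in((78,320),(148,378)):
    X=unproj('scene',np.array(u)/3+(190,160),.046); c,s=np.cos(p[2]),np.sin(p[2]); d=X[:2]-p[:2]
    print((c*d[0]+s*d[1]).round(3),(c*d[1]-s*d[0]).round(3))
im=imaging.read_camera('scene')[100:280,190:410,::-1]
cv2.imwrite('pics/s3.png',cv2.resize(im,None,fx=3,fy=3,interpolation=2))
E
```

```text
t 11.1 disp 0.0923 0.0796 0.1431 tool x yaw 0.267 F [ 0.7  0.  -0.3]
-0.145 0.079
-0.149 0.001
```

View pics/s3.png

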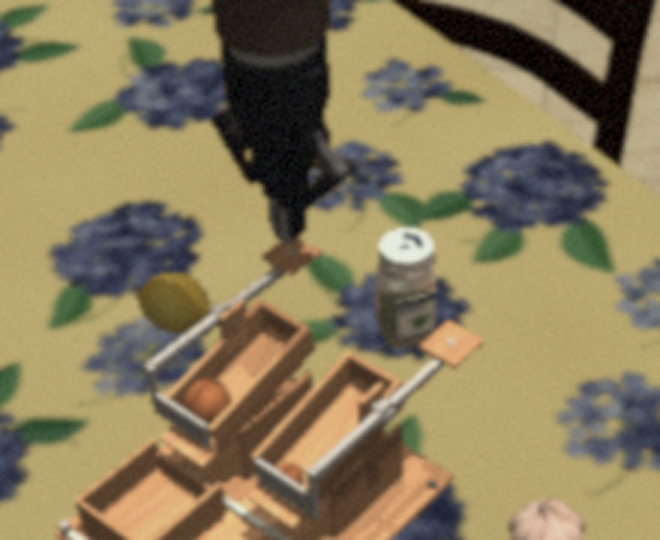

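The tray is home under the left chute (crop 150,490), and the fingertips are just above the left paddle (290,255). Now I press.

Emit:
servo_tool(linear=[[0, 0, 0.06], [0, 0, 0.12], [0, 0, 0.17], [0, 0, 0.22], [0, 0, 0.27], [-0.01, 0, 0.32], [-0.01, 0, 0.355], [-0.01, 0, 0.355]], twist=[0, 0, 0, 0, 0, 0, 0, 0], gripper=[1, 1, 1, 1, 1, 1, 1, 1])

```text
t: 12.15
tcp_pos: [0.6029, 0.12, 0.0908]
ee_rot: [0.991, 0.133, -0.0, 0.0]
wrist_force: [-0.3, -0.0, 3.1]
opening: -0.0003
grip_force: 1.7
```

Emit:
servo_tool(linear=[[0, 0, 0], [0, 0, 0], [0, 0, 0], [0, 0, 0], [0, 0, 0], [0, 0, 0], [0, 0, 0], [0, 0, 0]], twist=[0, 0, 0, 0, 0, 0, 0, 0], gripper=[1, 1, 1, 1, 1, 1, 1, 1])

```text
t: 13.15
tcp_pos: [0.603, 0.1201, 0.0911]
ee_rot: [0.991, 0.133, 0.0, 0.0]
wrist_force: [-1.2, -1.2, 3.8]
opening: -0.0001
grip_force: 1.8
```

```bash
python3 loc.py; python3 - <<'E'
from h import *
import cv2
im=imaging.read_camera('scene')[160:340,190:410,::-1]
cv2.imwrite('pics/s4.png',cv2.resize(im,None,fx=3,fy=3,interpolation=2))
E
```

```text
t 13.15 disp 0.0921 0.0798 0.0911 tool x yaw 0.267 F [-1.2 -1.2  3.8]
```

View pics/s4.png

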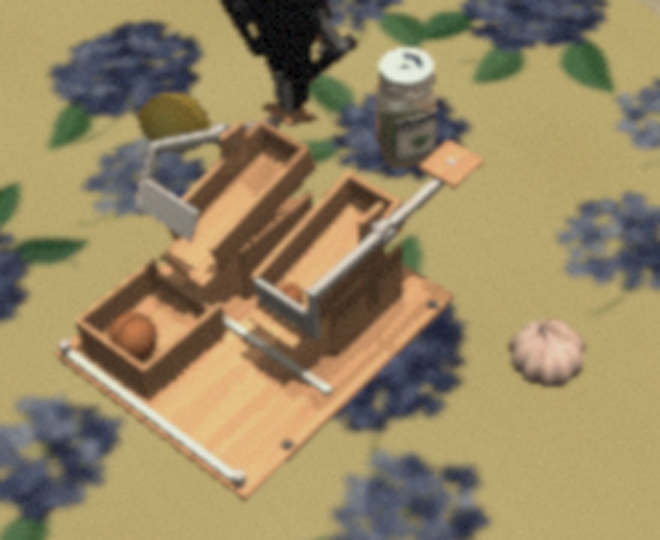

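The walnut lies in the tray (crop 133,337), the left gate is up, and the hazelnut is still in its chute (293,292). I release the lever.

Emit:
servo_tool(linear=[[0, 0, -0.06], [0, 0, -0.12], [0, 0, -0.18], [0, 0, -0.24], [0, 0, -0.32], [0, 0, -0.5], [0, 0, -0.7], [0, 0, -0.7]], twist=[0, 0, 0, 0, 0, 0, 0, 0], gripper=[1, 1, 1, 1, 1, 1, 1, 1])

```text
t: 14.2
tcp_pos: [0.6036, 0.1203, 0.1987]
ee_rot: [0.991, 0.133, 0.002, -0.0]
wrist_force: [-0.1, 0.1, -0.6]
opening: 0.0002
grip_force: 0.0
```

Emit:
servo_tool(linear=[[0, 0, 0], [0, 0, 0], [0, 0, 0], [0, 0, 0], [0, 0, 0], [0, 0, 0], [0, 0, 0], [0, 0, 0]], twist=[0, 0, 0, 0, 0, 0, 0, 0], gripper=[1, 1, 1, 1, 1, 1, 1, 1])

```text
t: 15.2
tcp_pos: [0.603, 0.1201, 0.1961]
ee_rot: [0.991, 0.133, 0.0, -0.0]
wrist_force: [0.4, -0.6, -0.3]
opening: 0.0002
grip_force: 0.0
```

```bash
python3 loc.py; python3 - <<'E'
from h import *
import cv2
im=imaging.read_camera('scene')[160:340,190:410,::-1]
cv2.imwrite('pics/s5.png',cv2.resize(im,None,fx=3,fy=3,interpolation=2))
E
```

```text
t 15.2 disp 0.0921 0.0798 0.1961 tool x yaw 0.267 F [ 0.4 -0.6 -0.3]
```

View pics/s5.png

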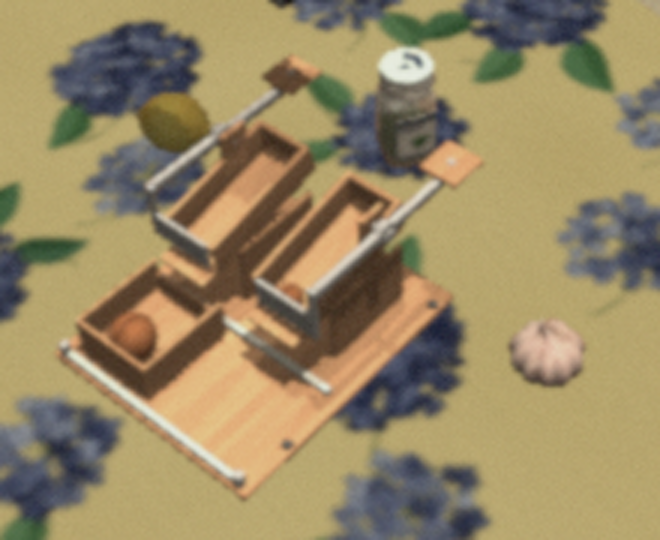

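The lever is back up with its gate shut, the walnut is at rest in the tray (133,337), and the tray hasn't moved.

```bash
python3 -c "from rig import sign_off; print(sign_off())"
```

```text
the job is handed in; nothing more can be done
None
```

I handed the job in at about 15 s: the tray is at the left end stop with the walnut at rest in it, both levers are back up, the hazelnut is still in its chute and the bystanders look undisturbed; no verdict was returned.

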